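Find the hidden catch and open the starch deck

TASK

The blue sliding door in the starch table's raised plywood deck is shut by a hidden catch. With fingertips laid lightly on the inlaid wooden strip along the deck's near edge, feel along it for the sunk round push button and press the button down until the door springs ajar; then put the fingertips down into the gap and push the door away from you, fully open. Only touch and push: do not bear down or push hard, and leave the pan, brush, spoon, pegs, bucket and spray bottle where they lie, with nothing picked up.

Things in the scene. Friction and masses are not known exactly. Their poses are not given: they have to be found in the camera images.
- deck: Raised plywood deck fixed to the table, 435 mm (its x) by 520 mm (its y) by 110 mm high; origin at the centre of its underside, x pointing away from the robot at yaw 0, z up. Its flat top, 110 mm up, has a ledge from the near edge (x -217.5 mm) to x -117.5, then the opening with the sliding door, then a rear panel from x 52.5 to 217.5.
- strip_mid (a point): Centre of the inlaid plywood strip in the ledge, level with the deck's top (deck x -167.5, y 0, z 110 mm). 65 mm wide (deck x), 240 mm long (deck y), its face 0.5 mm below the top. On its centre line, anywhere up to 70 mm either side of this point along deck y, new each time and not reported, is the round wooden button: 47 mm across in a 52 mm hole, face 2 mm below the strip, a thin dark ring round it.
- catch (a joint): How far the round button is pressed down, m: 0 at rest, 0.007 at its stop. A spring holds it up: it starts to move at 2 N, takes about 6 N at the stop, and comes back up when let go. The door is let go at about 0.004 to 0.005.
- opening_mid (a point): Centre of the opening at the level of the deck's top (deck x -32.5, y 0, z 110 mm). The opening is 170 mm (deck x) by 280 mm (deck y). The compartment under the door is empty down to 68 mm below the deck's top; a tray of spare pegs stands lower still.
- door (a joint): How far the blue sliding door is open, m: 0 shut and caught, 0.140 fully open at its stop. It slides straight along deck +x, away from the robot, in under the rear panel. Let go, a spring ejector sends it to about 0.075 to 0.085, where it stays; beyond that it takes 1 to 3 N to push it slowly, and it stays where it is left.
- door_edge (a point): Middle of the door's upper near edge (door 198 x 340 x 10 mm, near edge aluminium). Its top is 14 mm below the deck's top; a lip 270 mm wide under the near edge reaches 34 mm below the deck's top. Shut, the edge is 18 mm under the ledge (deck x -135.5 mm); ajar, it leaves a gap of at least 55 mm behind the ledge's rear edge (deck x -117.5), as wide as the opening.
- saucepan: Aluminium saucepan, 140 mm across and 75 mm high, black handle reaching 207 mm along its x; origin centre of underside. On the table to the left; leave alone.
- brush: Blue block brush with hard white silicone bristles, 56 x 125 x 55 mm, on the rear panel; origin centre of underside. Leave alone.
- spoon: Steel tablespoon, 200 mm long along its x, on the deck left of the door; origin on its underside. Leave alone.
- peg_a: Orange plastic clothes peg, 78 mm long along its x, about 14 mm wide and 12 mm high, lying on the deck right of the door; origin centre of underside. Leave alone.
- peg_b: Another such orange peg, on the rear panel. Leave alone.
- peg_c: Another such orange peg, on the table right of the deck. Leave alone.
- bucket: White plastic bucket with its lid on, 262 mm across and 238 mm high, full, on the table to the right; origin centre of underside. Leave alone.
- spray: Green spray bottle, 76 mm across and 205 mm high, on the table to the left; origin centre of underside. Leave alone.

How it is judged:
By the outcome, as a careful person would: the job done as asked, in the order asked, and still so for the second after the job is handed in, with the robot touching nothing.
It also fails if it takes over 54 s, if anything falls off the work surface, if the arm or the gripper's body presses on something with over 40 N, if the wrist force passes 120 N, or if a joint passes its speed limit or range.

ROBOT

A 6-joint arm with a two-finger parallel gripper is mounted at the origin on the work surface. World frame = base frame: x ahead of the robot, y to its left, z up, the work surface at z = 0. Lengths are in mm, angles in rad, forces in N, time in s.
With the tool pointing down it reaches from about 350 to 850 mm from the base axis. Payload 8.1 kg.
Tool frame: the origin (TCP) lies at the very end of the fingers, on their centre line; the grasp point (between the pads) lies 19 mm behind it; z points along the fingers, y is the direction in which the jaws open and shut (so a half turn about z gives the same grasp; the last joint's range is limited). The gripper opens to 85 mm and grips with 20 to 120 N. Pads are 22 mm wide; open, the fingers measure 114 mm over their backs; the gripper's body (76 mm by 85 mm) begins 54 mm behind the grasp point. The pads swing forward as they close: fully open they stand 13 mm farther back than shut.
Start: joints at [1.094, 0.13, 1.488, -0, 1.523, -0.085], TCP at [229.091, 554.547, 231.292] pointing down, gripper open.
Joint ranges: [-2.96, 2.96], [-0.89, 2.26], [0.02, 2.5], [-1.34, 4.48], [0, 2.73], [-2.66, 2.66]. Speed limits (rad/s): [2.39, 2.39, 2.79, 3.14, 3.14, 3.14].

INTERFACE

Orientations are given as a rotation vector (axis times angle).
In Python, from bench import status, optics, order gives the robot as it stands.
- The arm moves only by the tool step_arm, never from a script. Its argument "motion" is a list of rows, each a list of 2 entries, a list of its own where there are three numbers: the shift along the tool's x, y, z in m, then the turn about the tool's z in degrees. A call has 1 to 10 rows; each row shifts and turns the commanded pose from where the row before left it, along the tool's axes as they then stand; what a row does not reach is not made up. A row lasts 1/8 s, in which the tool goes at most 62.5 mm and 10.7 degrees, less where a joint would pass 70% of its speed; a pose out of reach is approached as far as the arm can. A call with a gripper value outside its range is refused whole. "grip" is the opening, from 0 (shut) to 1 (fully open), set as the call begins (left out, the last holds). The fingers move at their own pace and stop on an object; "squeeze" is the grip in N (left out, the last holds). Time passes only in rows, so rows that do not move let the fingers close. It gives the time, the measured TCP pose, the force and the opening at its end, in the units of the state.
- status.get_state(): the state, without advancing time (a new reading comes with each control period).
- optics.capture(name): name is "scene" or "top" or "wrist"; returns a dict with "img" (480x640x3 uint8, red, green, blue), "camera_matrix" (3x3 intrinsics, pixels), "rvec" (rotation vector, rad) and "tvec" (3), from world to camera coordinates, as OpenCV has them. Camera axes: x right, y down, z forward; pixel columns grow to the right and rows downward; lengths in mm; the calibration is good to about 2 mm. The wrist camera is an equidistant fisheye: a pixel r from the principal point sees the ray r / f radians off the axis. A picture is of the moment at which its call begins. There is no depth.
- order.close_job(): hands the job in, once; it reports no verdict.
The state is a dict: "time_s": time; "qpos": joint angles; "dq": joint speeds; "effort": joint torques, N m; "tcp_pos": TCP position; "tcp_rot": TCP orientation; "contact_force": force on the tool from outside, world axes, zero at the start; "wrist_torque": the same for the moment, N m; "gripper_width": opening from 0.0 (shut) to 1.0 (fully open).
Only numpy, scipy, OpenCV 4.12 (cv2) and the standard library are available. Lean on these libraries where they do the work, as an engineer would, in place of code of your own. Each camera call takes 0.05 s, during which the arm holds its last target.

## Working session

There is one attempt and no reset: what is moved stays moved. The work goes in short steps, Python scripts to look and compute and a tool call to move; the robot and the scene stay as the last step left them, time stands still between calls to the robot, and variables do not carry over. Pictures are saved under pics/ and viewed, and the job is handed in when it is done.

Besides the shell and the picture viewer there is one more tool, called after ">>>" in YAML: its name, and indented under it one key for each argument. step_arm: Moves the arm, as the interface text tells. Its arguments: {"type":"object","properties":{"motion":{"type":"array","items":{"type":"array"}},"grip":{"type":"number"},"squeeze":{"type":"number"}},"required":["motion"]}

```bash
mkdir -p pics
python3 - <<'E'
from bench import status, optics
import cv2
print(status.get_state())
for n in ["scene","top","wrist"]:
    c=optics.capture(n); cv2.imwrite(f"pics/{n}0.png",c["img"][:,:,::-1]); print(n,c["camera_matrix"],c["rvec"],c["tvec"])
E
```

```text
{'time_s': 0.0, 'qpos': array([ 1.09359632e+00,  1.31192008e-01,  1.48923049e+00, -2.51933659e-07,
        1.52298589e+00, -8.54129726e-02]), 'dq': array([ 0.00040514,  0.0003856 , -0.00029587,  0.00078865,  0.00038566,
       -0.0002796 ]), 'effort': array([-4.03446566e-04, -5.69395959e+01, -5.00553310e+01, -4.05856144e-04,
        1.49667822e-02, -1.93763401e-05]), 'tcp_pos': array([228.84911098, 554.0745691 , 230.2527872 ]), 'tcp_rot': array([-6.11390829e-01, -3.08101165e+00,  2.73970989e-03]), 'contact_force': array([0.18755149, 0.07733696, 1.02811695]), 'wrist_torque': array([-0.01886401, -0.01360888, -0.04188607]), 'gripper_width': 0.9993580504740209}
scene [[504.41732568   0.         318.26271135]
 [  0.         504.41732568 236.91868952]
 [  0.           0.           1.        ]] [ 2.09004198  1.3653761  -0.52606633] [-170.81192276 -346.8543047  1853.24218811]
top [[502.02438011   0.         320.56212617]
 [  0.         502.02438011 235.28697764]
 [  0.           0.           1.        ]] [ 2.16725334 -2.13993937  0.09351279] [ -52.83761061  577.39997765 1312.07503334]
wrist [[371.64829954   0.         322.44306865]
 [  0.         371.64829954 235.72845642]
 [  0.           0.           1.        ]] [-2.37688675 -1.5897965  -0.2604565 ] [-600.20068046  -41.42663437  379.19371602]
```

View pics/scene0.png

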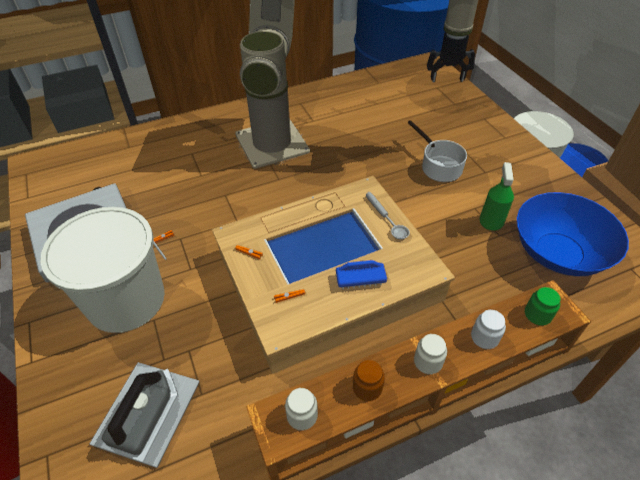

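View pics/top0.png

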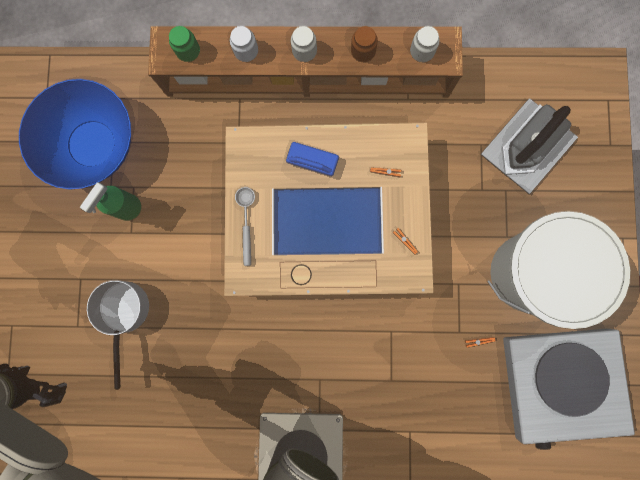

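View pics/wrist0.png

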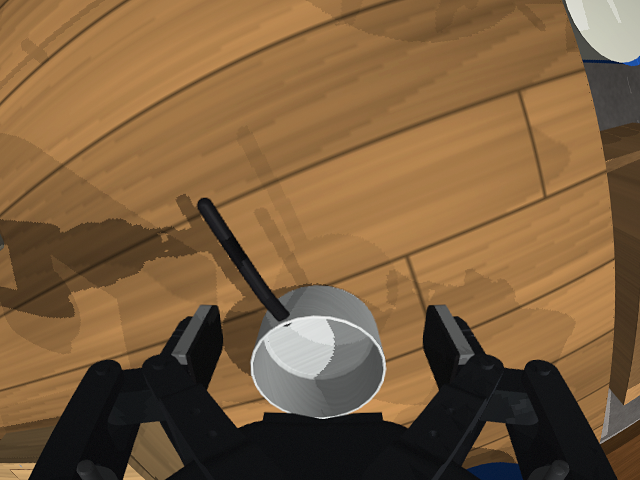

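The top view shows the deck's corners at about (225,127), (428,123), (432,292) and (225,296), and a ring on the strip at about (301,274). I'll enlarge it to get closer readings.

Run:
```python
import cv2
i=cv2.imread("pics/top0.png")
cv2.imwrite("pics/c1.png",cv2.resize(i[250:310,215:345],None,fx=6,fy=6,interpolation=cv2.INTER_CUBIC))
cv2.imwrite("pics/c2.png",cv2.resize(i[250:310,330:445],None,fx=6,fy=6,interpolation=cv2.INTER_CUBIC))
```

```text
(no output)
```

View pics/c1.png

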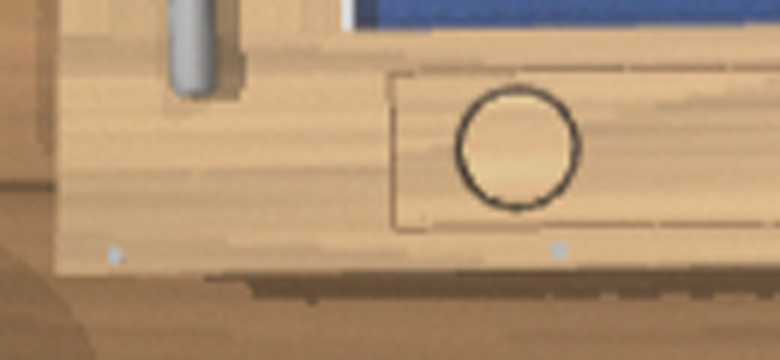

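View pics/c2.png

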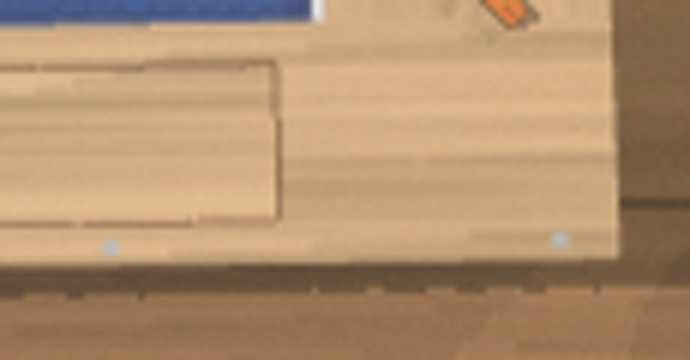

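```bash
cat > h.py <<'E'
import numpy as np, cv2
from bench import status, optics
def px2w(c,uv,z):
    K=c["camera_matrix"];R=cv2.Rodrigues(np.array(c["rvec"]))[0];t=np.array(c["tvec"]).ravel()
    o=-R.T@t; d=R.T@np.linalg.inv(K)@np.array([uv[0],uv[1],1.]); return o+d*(z-o[2])/d[2]
E
python3 - <<'E'
from h import *
c=optics.capture("top")
P=dict(TL=(280.2,262.3),BL=(280.7,288.3),TR=(376,260.3),BR=(376.5,286.5),B=(301.25,274.7),NL=(224.5,295.5),NR=(433.2,293),FL=(225,127),FR=(428,123))
loc=dict(TL=(-135,120),BL=(-200,120),TR=(-135,-120),BR=(-200,-120),NL=(-217.5,260),NR=(-217.5,-260),FL=(217.5,260),FR=(217.5,-260))
W={k:px2w(c,np.array(v)-.4,110)[:2] for k,v in P.items()}
for k in W: print(k,W[k].round(1))
ks=list(loc); A=np.array([loc[k] for k in ks]);B=np.array([W[k] for k in ks])
a=A-A.mean(0); b=B-B.mean(0)
th=np.arctan2((a[:,0]*b[:,1]-a[:,1]*b[:,0]).sum(),(a*b).sum())
R=np.array([[np.cos(th),-np.sin(th)],[np.sin(th),np.cos(th)]]); t=B.mean(0)-R@A.mean(0)
print("yaw",th,np.degrees(th),"t",t); print((B-(A@R.T+t)).round(1))
print("button deck",R.T@(W["B"]-t)); 
b=R.T@(W["B"]-t)
for n,p in dict(btn=(-167.5,b[1]),start=(-167.5,-50),gap=(-90,0),op=(-32.5,0),end=(30,0)).items(): print(n,R@p+t)
s=status.get_state();Rt=cv2.Rodrigues(s["tcp_rot"])[0];print(Rt.round(3),s["tcp_pos"],s["time_s"])
E
```

```text
TL [501.   53.9]
BL [436.2  51.2]
TR [ 509.  -185.8]
BR [ 443.9 -187.2]
B [470.7   0.5]
NL [416.4 191.3]
NR [ 429.8 -327.2]
FL [849.8 205.3]
FR [ 863.8 -318.4]
yaw 0.027111997021391714 1.5534030034970043 t [639.96787725 -62.34512992]
[[-0.8 -0.1]
 [-0.6 -1. ]
 [ 0.8  0.2]
 [ 0.6  0.6]
 [ 0.9 -0.3]
 [ 0.2  1. ]
 [-0.5  1.8]
 [-0.7 -2.1]]
button deck [-167.51196407   67.39318933]
btn [470.70249468   0.48258872]
start [ 473.88486857 -116.86745771]
gap [550.00095295 -64.78491073]
op [607.47982125 -63.22616188]
end [669.95685202 -61.53186965]
[[-0.924  0.382 -0.001]
 [ 0.382  0.924 -0.001]
 [ 0.    -0.001 -1.   ]] [228.93613227 554.2554781  230.65531175] 0.2
```

The plane fit residuals are about 1 mm: deck yaw is 1.55°, and the button sits at deck y +67. I'll square the tool to the deck, close the fingers and move over the strip.

>>> step_arm:
  motion:
    - [[0,0,0],-8]
    - [[0,0,0],-8]
    - [[0,0,0],-8]
    - [[-0.015,-0.04,0],0]
    - [[-0.015,-0.04,0],0]
    - [[-0.015,-0.04,0],0]
    - [[-0.015,-0.04,0],0]
    - [[-0.015,-0.04,0],0]
    - [[-0.015,-0.04,0],0]
    - [[-0.015,-0.04,0],0]
  grip: 0
  squeeze: 20

```text
time_s: 1.45
tcp_pos: [341.9, 276.2, 231.2]
tcp_rot: [-0.043, 3.141, -0.0]
contact_force: [0.4, 0.9, -0.2]
gripper_width: -0.001
```

>>> step_arm:
  motion:
    - [[-0.015,-0.04,0],0]
    - [[-0.015,-0.04,0],0]
    - [[-0.015,-0.04,0],0]
    - [[-0.015,-0.04,0],0]
    - [[-0.015,-0.04,0],0]
    - [[-0.015,-0.04,0],0]
    - [[-0.015,-0.04,0],0]
    - [[-0.015,-0.04,0],0]

```text
time_s: 2.45
tcp_pos: [470.6, -40.5, 231.3]
tcp_rot: [-0.042, 3.141, 0.0]
contact_force: [0.6, 0.4, 0.5]
gripper_width: -0.004
```

```bash
cat >> h.py <<'E'
th=0.02711; RD=np.array([[np.cos(th),-np.sin(th)],[np.sin(th),np.cos(th)]]); TD=np.array([639.97,-62.35])
def st():
    s=status.get_state(); d=RD.T@(s["tcp_pos"][:2]-TD)
    Rt=cv2.Rodrigues(s["tcp_rot"])[0]
    print("t",round(s["time_s"],2),"deck",d.round(1),"z",round(s["tcp_pos"][2],1),"F",s["contact_force"].round(2),"M",s["wrist_torque"].round(2),"g",round(s["gripper_width"],3))
    print("yaw err deg",np.degrees(np.arctan2(-Rt[1,0],-Rt[0,0])-th).round(2),"tool z",Rt[:,2].round(3))
E
python3 -c "from h import *;st()"
```

```text
t 2.45 deck [-168.8   26.4] z 231.3 F [0.55 0.36 0.53] M [ 0.03 -0.02 -0.05] g -0.004
yaw err deg -0.01 tool z [ 0.  0. -1.]
```

>>> step_arm:
  motion:
    - [[0,-0.005,0.025],0]
    - [[0,-0.005,0.025],0]
    - [[0,-0.005,0.025],0]
    - [[0,-0.005,0.02],0]
    - [[0,0,0.01],0]
    - [[0,0,0.007],0]
    - [[0,0,0],0]
    - [[0,0,0],0]

```text
time_s: 3.45
tcp_pos: [471.4, -59.1, 120.1]
tcp_rot: [-0.043, 3.14, -0.0]
contact_force: [-0.1, 0.1, 0.5]
gripper_width: 0.001
```

Run:
```python
from h import *
st()
for n in ["wrist","top"]:
    c=optics.capture(n); cv2.imwrite(f"pics/{n}1.png",c["img"][:,:,::-1])
st()
```

```text
t 3.45 deck [-168.5    7.8] z 120.1 F [-0.09  0.1   0.53] M [0.01 0.02 0.01] g 0.001
yaw err deg 0.01 tool z [ 0.001 -0.    -1.   ]
t 3.55 deck [-168.5    7.8] z 120.1 F [ 0.42 -0.92  0.32] M [-0.   -0.03  0.05] g 0.002
yaw err deg 0.01 tool z [ 0.001 -0.    -1.   ]
```

View pics/wrist1.png

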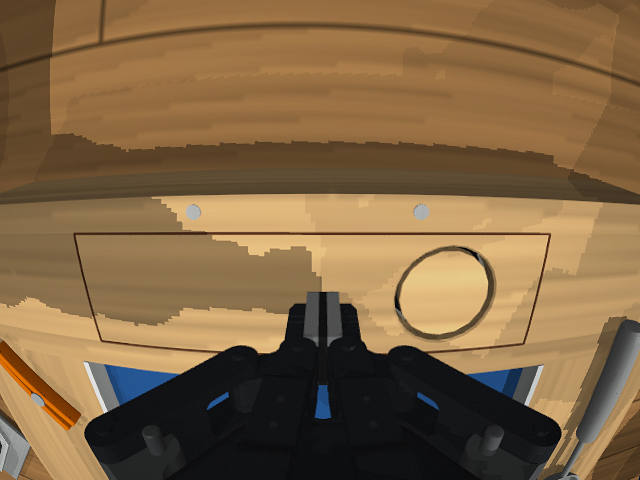

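The wrist view shows the fingertips over the strip's centre line at about (322,295), with the ring ahead at (446,292). That agrees with the map. Next I'll lower slowly until they touch lightly.

>>> step_arm:
  motion:
    - [[-0.001,0,0.003],0]
    - [[0,0,0.003],0]
    - [[0,0,0.0015],0]
    - [[0,0,0.001],0]
    - [[0,0,0],0]

```text
time_s: 4.18
tcp_pos: [471.7, -59.1, 110.7]
tcp_rot: [0.042, -3.141, -0.0]
contact_force: [0.2, -0.4, -0.0]
gripper_width: -0.002
```

>>> step_arm:
  motion:
    - [[0,0,0.0005],0]
    - [[0,0,0.0005],0]
    - [[0,0,0],0]

```text
time_s: 4.55
tcp_pos: [471.8, -59.1, 109.8]
tcp_rot: [0.043, -3.141, -0.0]
contact_force: [0.3, -0.3, -0.6]
gripper_width: -0.003
```

>>> step_arm:
  motion:
    - [[0,0,0.0005],0]
    - [[0,0,0],0]

```text
time_s: 4.8
tcp_pos: [471.9, -59.1, 109.6]
tcp_rot: [-0.043, 3.141, -0.0]
contact_force: [-1.9, 0.8, 3.7]
gripper_width: -0.0
```

```bash
python3 -c "from h import *;st()"
```

```text
t 4.8 deck [-167.9    7.8] z 109.6 F [-1.9   0.76  3.73] M [0.09 0.24 0.02] g -0.0
yaw err deg -0.0 tool z [ 0. -0. -1.]
```

Contact came at z 109.6 with about 3.7 N. I'll ease off slightly and slide towards the button.

>>> step_arm:
  motion:
    - [[0,0.003,-0.0001],0]
    - [[0,0.005,0],0]
    - [[0,0.005,0],0]
    - [[0,0.005,0],0]

```text
time_s: 5.3
tcp_pos: [471.5, -40.8, 109.6]
tcp_rot: [-0.043, 3.141, -0.0]
contact_force: [0.5, -1.9, 2.3]
gripper_width: -0.002
```

>>> step_arm:
  motion:
    - [[0,0.006,0],0]
    - [[0,0.006,0],0]
    - [[0,0.006,0],0]

```text
time_s: 5.68
tcp_pos: [470.9, -22.8, 109.5]
tcp_rot: [-0.043, 3.141, -0.0]
contact_force: [0.5, -2.1, 4.4]
gripper_width: 0.003
```

>>> step_arm:
  motion:
    - [[0,0.006,0],0]
    - [[0,0.006,0],0]
    - [[0,0.006,0],0]

```text
time_s: 6.05
tcp_pos: [469.8, -4.4, 108.9]
tcp_rot: [0.043, -3.14, -0.001]
contact_force: [-0.3, -0.9, -0.7]
gripper_width: -0.003
```

```bash
python3 -c "from h import *;st()"
```

```text
t 6.05 deck [-168.5   62.5] z 108.9 F [-0.25 -0.86 -0.73] M [0.04 0.02 0.07] g -0.003
yaw err deg 0.01 tool z [-0.001  0.    -1.   ]
```

The force vanished at deck y 62 and z dropped, so the tips have found the sunk button. I'll centre on it and press.

>>> step_arm:
  motion:
    - [[-0.001,0.003,0],0]
    - [[0,0.002,0],0]
    - [[0,0,0.001],0]
    - [[0,0,0.001],0]
    - [[0,0,0],0]

```text
time_s: 6.68
tcp_pos: [471.2, -0.2, 107.5]
tcp_rot: [-0.042, 3.141, 0.0]
contact_force: [-0.4, 0.1, 1.1]
gripper_width: -0.003
```

>>> step_arm:
  motion:
    - [[0,0,0.001],0]
    - [[0,0,0.001],0]
    - [[0,0,0.001],0]
    - [[0,0,0.001],0]
    - [[0,0,0],0]

```text
time_s: 7.3
tcp_pos: [471.2, -0.2, 103.4]
tcp_rot: [-0.042, 3.141, -0.0]
contact_force: [-1.5, 0.1, 4.1]
gripper_width: 0.001
```

Run:
```python
from h import *
st()
c=optics.capture("top"); cv2.imwrite(f"pics/top2.png",cv2.resize(c["img"][110:310,215:445,::-1],None,fx=2.5,fy=2.5))
```

```text
t 7.3 deck [-167.    66.7] z 103.4 F [-1.5   0.15  4.14] M [-0.01  0.31 -0.01] g 0.001
yaw err deg -0.0 tool z [ 0. -0. -1.]
```

View pics/top2.png

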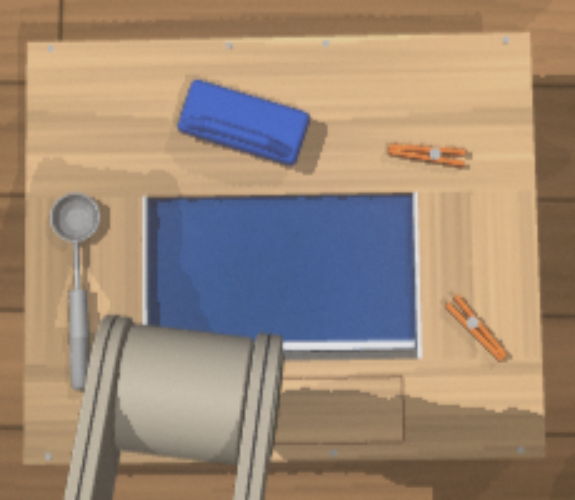

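The door's aluminium edge has just appeared at (350,345), so the door is on its way open. I'll press 1 mm more, hold and look again.

>>> step_arm:
  motion:
    - [[0,0,0.001],0]
    - [[0,0,0],0]
    - [[0,0,0],0]
    - [[0,0,0],0]

```text
time_s: 7.85
tcp_pos: [471.3, -0.2, 102.5]
tcp_rot: [-0.043, 3.141, -0.0]
contact_force: [-1.8, -1.8, 4.4]
gripper_width: 0.007
```

Run:
```python
from h import *
st()
c=optics.capture("top"); cv2.imwrite(f"pics/top3.png",cv2.resize(c["img"][110:310,215:445,::-1],None,fx=2.5,fy=2.5))
```

```text
t 7.85 deck [-166.9   66.7] z 102.5 F [-1.78 -1.83  4.37] M [-0.16  0.34 -0.02] g 0.007
yaw err deg -0.0 tool z [ 0. -0. -1.]
```

View pics/top3.png

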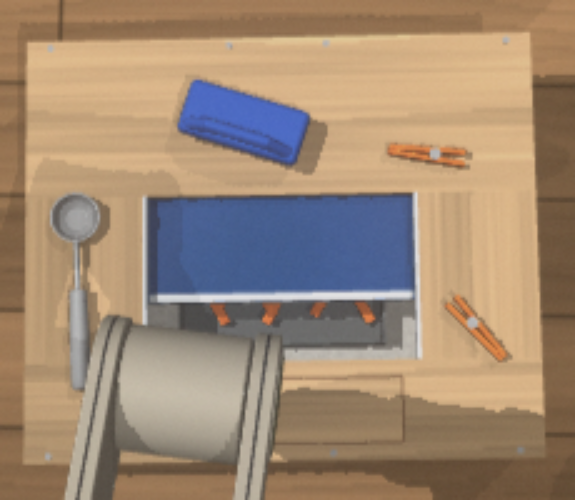

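The door is ajar: its edge is at crop row 298, which is deck x ≈ -58 or about 0.078 open. I'll lift off, move over the gap and go down into it.

>>> step_arm:
  motion:
    - [[0,0,-0.01],0]
    - [[0,0,-0.015],0]
    - [[0,0,-0.015],0]
    - [[-0.02,-0.016,0],0]
    - [[-0.02,-0.018,0],0]
    - [[-0.02,-0.018,0],0]
    - [[-0.019,-0.015,0],0]
    - [[0,0,0],0]
    - [[0,0,0],0]

```text
time_s: 9.02
tcp_pos: [551.7, -64.6, 142.7]
tcp_rot: [0.042, -3.141, -0.0]
contact_force: [-0.4, -0.2, -0.8]
gripper_width: -0.002
```

Run:
```python
from h import *
st()
c=optics.capture("wrist"); cv2.imwrite(f"pics/wrist4.png",c["img"][:,:,::-1])
c=optics.capture("top"); 
for u in (310,340): print(RD.T@(px2w(c,(u,229.0),96)[:2]-TD))
```

```text
t 9.03 deck [-88.3   0.1] z 142.7 F [-0.39 -0.21 -0.82] M [-0.03 -0.02 -0.03] g -0.002
yaw err deg -0.0 tool z [-0.  0. -1.]
[-52.10070085  43.87329935]
[-53.32239422 -32.59645966]
```

View pics/wrist4.png

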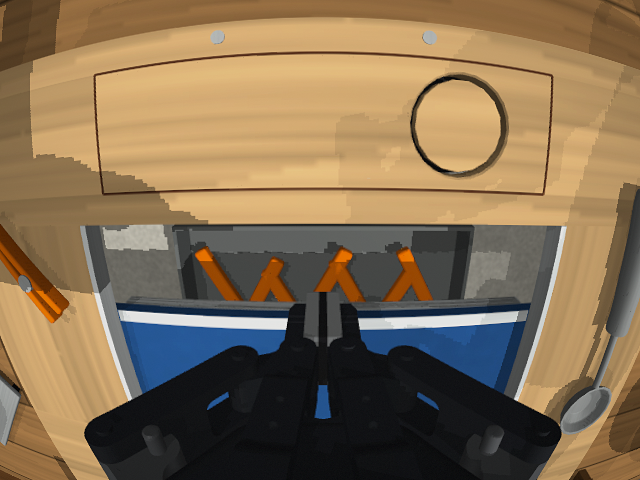

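The wrist view shows the gap between the ledge's rear edge (row 225) and the door edge (row 310). With parallax allowed for, the tips sit centrally over it. I'll go down to about 28 mm below the deck top.

>>> step_arm:
  motion:
    - [[0,0,0.015],0]
    - [[0,0,0.015],0]
    - [[0,0,0.01],0]
    - [[0,0,0.01],0]
    - [[0,0,0.01],0]
    - [[0,0,0],0]

```text
time_s: 9.88
tcp_pos: [551.3, -64.8, 81.2]
tcp_rot: [0.042, -3.139, -0.001]
contact_force: [0.3, -0.6, -0.3]
gripper_width: 0.001
```

>>> step_arm:
  motion:
    - [[-0.006,0,0],0]
    - [[-0.006,0,0],0]
    - [[-0.004,0,0],0]
    - [[-0.003,0,0],0]

```text
time_s: 10.38
tcp_pos: [571.5, -64.4, 82.6]
tcp_rot: [-0.043, 3.141, -0.0]
contact_force: [0.3, 0.2, -1.2]
gripper_width: -0.0
```

>>> step_arm:
  motion:
    - [[-0.003,0,0],0]
    - [[-0.003,0,0],0]
    - [[-0.003,0,0],0]
    - [[-0.003,0,0],0]

```text
time_s: 10.88
tcp_pos: [583.1, -64.1, 82.3]
tcp_rot: [0.043, -3.141, -0.0]
contact_force: [-0.8, -0.7, 0.5]
gripper_width: -0.001
```

Run:
```python
from h import *
st()
```

```text
t 10.88 deck [-56.9  -0.2] z 82.3 F [-0.83 -0.72  0.5 ] M [-0.04  0.16 -0.01] g -0.001
yaw err deg -0.0 tool z [-0.  0. -1.]
```

>>> step_arm:
  motion:
    - [[-0.003,0,0],0]
    - [[-0.004,0,0],0]
    - [[-0.004,0,0],0]
    - [[-0.004,0,0],0]
    - [[-0.004,0,0],0]

```text
time_s: 11.5
tcp_pos: [602.2, -63.6, 82.4]
tcp_rot: [0.042, -3.141, 0.0]
contact_force: [-0.8, 0.5, -0.3]
gripper_width: -0.0
```

>>> step_arm:
  motion:
    - [[-0.004,0,0],0]
    - [[-0.004,0,0],0]
    - [[-0.004,0,0],0]
    - [[-0.004,0,0],0]
    - [[-0.004,0,0],0]

```text
time_s: 12.12
tcp_pos: [622.2, -63.1, 82.4]
tcp_rot: [0.043, -3.141, 0.0]
contact_force: [-1.1, -0.2, -0.5]
gripper_width: -0.001
```

Run:
```python
from h import *
st()
c=optics.capture("wrist"); cv2.imwrite(f"pics/wrist5.png",c["img"][:,:,::-1])
```

```text
t 12.12 deck [-17.8  -0.2] z 82.4 F [-1.12 -0.23 -0.52] M [-0.02  0.16 -0.03] g -0.001
yaw err deg -0.0 tool z [-0. -0. -1.]
```

View pics/wrist5.png

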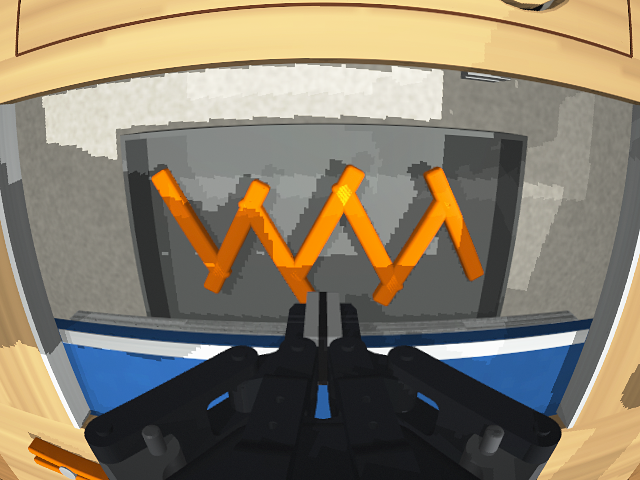

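The door is moving along with the fingertips at about 1 N. I'll ease it on to the stop.

>>> step_arm:
  motion:
    - [[-0.002,0,0],0]
    - [[-0.002,0,0],0]
    - [[-0.002,0,0],0]
    - [[-0.002,0,0],0]
    - [[-0.001,0,0],0]
    - [[0,0,0],0]

```text
time_s: 12.92
tcp_pos: [631.1, -62.8, 82.4]
tcp_rot: [-0.043, 3.141, 0.0]
contact_force: [0.3, 0.5, 0.4]
gripper_width: 0.003
```

>>> step_arm:
  motion:
    - [[-0.001,0,0],0]
    - [[-0.001,0,0],0]

```text
time_s: 13.18
tcp_pos: [632.9, -62.7, 82.4]
tcp_rot: [0.042, -3.141, -0.0]
contact_force: [-1.1, -0.1, 0.1]
gripper_width: -0.001
```

>>> step_arm:
  motion:
    - [[-0.001,0,0],0]
    - [[-0.001,0,0],0]

```text
time_s: 13.42
tcp_pos: [633.0, -62.7, 82.3]
tcp_rot: [0.043, -3.137, -0.0]
contact_force: [-15.1, -0.3, 11.0]
gripper_width: 0.002
```

>>> step_arm:
  motion:
    - [[-0.001,0,0],0]
    - [[-0.0005,0,0],0]

```text
time_s: 13.68
tcp_pos: [633.1, -62.7, 82.2]
tcp_rot: [0.042, -3.134, -0.0]
contact_force: [-21.6, 0.4, 15.4]
gripper_width: -0.0
```

That's the stop, at deck x ≈ -7. I sent the second step before reading the first, so the force rose to about 22 N. I'll back straight off and lift clear.

>>> step_arm:
  motion:
    - [[0.003,0,0],0]
    - [[0.008,0,0],0]
    - [[0.01,0,0],0]
    - [[0,0,0],0]
    - [[0,0,-0.02],0]
    - [[0,0,-0.03],0]
    - [[0,0,-0.04],0]
    - [[0,0,-0.04],0]
    - [[0.02,0,-0.03],0]
    - [[0,0,0],0]

```text
time_s: 14.92
tcp_pos: [597.2, -64.2, 248.2]
tcp_rot: [-0.042, 3.133, -0.003]
contact_force: [0.4, 0.2, -0.8]
gripper_width: 0.003
```

>>> step_arm:
  motion:
    - [[0.04,0,0],0]
    - [[0.04,0,0],0]
    - [[0.04,0,0],0]
    - [[0.02,0,0],0]
    - [[0,0,0],0]

```text
time_s: 15.55
tcp_pos: [455.1, -67.6, 242.6]
tcp_rot: [-0.042, 3.141, -0.0]
contact_force: [0.8, -0.2, -0.3]
gripper_width: 0.001
```

Run:
```python
from h import *
st()
c=optics.capture("top"); cv2.imwrite(f"pics/top6.png",cv2.resize(c["img"][110:310,215:445,::-1],None,fx=3,fy=3))
for x in (-1.5,4.5):
    K=c["camera_matrix"]
    for y in (-60,60):
        w=np.r_[RD@[x,y]+TD,96]; print(x,y,cv2.projectPoints(w[None],c["rvec"],c["tvec"],K,None)[0].ravel())
c=optics.capture("wrist"); cv2.imwrite(f"pics/wrist6.png",c["img"][:,:,::-1])
```

```text
t 15.55 deck [-185.    -0.2] z 242.6 F [ 0.8  -0.23 -0.27] M [ 0.01 -0.01 -0.01] g 0.001
yaw err deg -0.03 tool z [ 0.001 -0.    -1.   ]
-1.5 -60 [350.36583819 208.72221452]
-1.5 60 [303.49792969 209.5045115 ]
4.5 -60 [350.31958896 206.40577546]
4.5 60 [303.47588999 207.19222315]
```

View pics/top6.png

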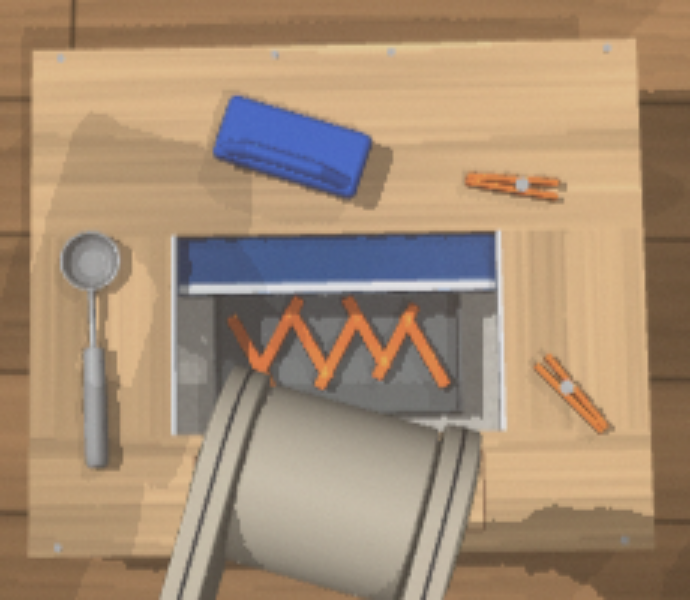

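View pics/wrist6.png

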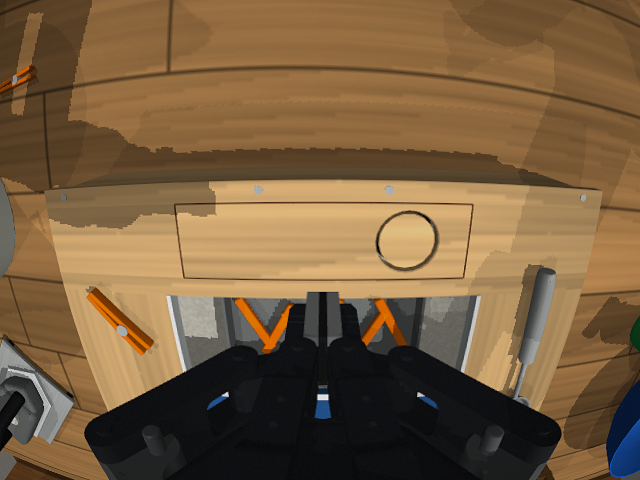

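The door's aluminium edge is at image row ≈ 207, and full opening (deck x +4.5) predicts 206.8. The spoon, brush and pegs have not moved, and the arm is clear, so I'll hand in.

```bash
python3 -c "
from bench import order
print(order.close_job())"
```

```text
the job is handed in; nothing more can be done
None
```

The blue door is fully open, and I handed the job in at about 15.7 s of the 54 s allowed.

- **Button:** With closed fingertips I touched the strip lightly (2–4 N) and slid along it until they dropped at the sunk button, about 67 mm left of the strip's centre. The camera had shown it there too. Pressing it about 5 mm at 4.4 N released the door, which sprang to roughly 0.08 m.
- **Door:** I put the fingertips into the gap and pushed the door at about 1 N until it reached its stop.
- **Last checks:** In the final top picture the door edge is at row 207, against 206.8 predicted for fully open, and the door stayed there after I let go. The brush, spoon and the two pegs on the deck had not moved. The pan, bucket, spray bottle and third peg were not in that picture, but the arm did not go near them. The arm was well clear, with only sensor noise on the force reading.
- **One flaw:** At the stop I sent one small step too many before reading the force. The push briefly rose to about 22 N sideways and 15 N upward on the fingertips before I backed off. That is below the stated limits, but firmer than the light touch you asked for.

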